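# Lock a lino block into the proofing galley with sidestick and wedge

### The arm

A 7-joint arm with a two-finger parallel gripper is mounted at the origin on a cart in front of the work surface, level with it; the furniture and walls round the work are solid. World frame = base frame: x ahead of the robot, y to its left, z up, the work surface at z = 0. Lengths are in mm, angles in rad, forces in N, time in s.
With the tool pointing down it reaches from about 400 to 875 mm from the base axis. Payload 4.4 kg.
Tool frame: the origin (TCP) lies midway between the tips of the shut fingers; the grasp point (between the pads) lies ctrl.grip_depth behind it (ctrl.grip_depth is the distance from the TCP to the grasp point, in mm); z points along the fingers, y is the line along which they close (so a half turn about z gives the same grasp; the last joint's range is limited). The gripper opens to 85 mm and grips with 20 to 120 N. Pads are 22 mm wide; open, the fingers measure 114 mm over their backs; the gripper's body (76 mm by 85 mm) begins 54 mm behind the grasp point. The pads swing forward as they close: fully open they stand 13 mm farther back than shut.
Start: joints at [1.2, 0.628, 0.038, 1.517, -0.027, 0.996, -0.02], TCP at [195.094, -620.045, 231.313] pointing down, gripper open.
Joint ranges: [-3.06, 3.06], [-0.37, 2.12], [-1.25, 1.32], [0.18, 2.47], [-1.1, 4.24], [0.23, 1.98], [-2.94, 2.94]. Speed limits (rad/s): [2.57, 2.57, 3.14, 3.14, 3.14, 3.14, 3.14].

### API

Orientations are given as [roll, pitch, yaw] about the fixed x, y, z axes, in that order (R = Rz(yaw) Ry(pitch) Rx(roll)).
In Python, from cell import ctrl gives the robot as it stands.
- The arm moves only by the tool carry_out, never from a script. Its argument "deltas" is one flat list of numbers, 7 for each row, row after row: the turn, a rotation vector about the tool's x, y, z in degrees, then the shift along the tool's x, y, z in m, then the closure, from -1 (fully open) to 1 (shut). In form: [wx, wy, wz, dx, dy, dz, claw, wx, wy, wz, dx, dy, dz, claw, ...]. A call has 1 to 12 rows; each row shifts and turns the commanded pose from where the row before left it, along the tool's axes as they then stand; what a row does not reach is not made up. A row lasts 1/8 s, in which the tool goes at most 62.5 mm and 10.7 degrees, less where a joint would pass 70% of its speed; a pose out of reach is approached as far as the arm can. A call with a gripper value outside its range is refused whole. The fingers move at their own pace and stop on an object; the grip force is fixed at half the most. Time passes only in rows, so rows that do not move let the fingers close. It gives the time, the measured TCP pose, the force, the opening and the grip force at its end, in the units of the state.
- ctrl.read_state(): the state, without advancing time (a new reading comes with each control period).
- ctrl.get_image(name): name is "scene" or "side" or "wrist"; returns the picture (400x640x3 uint8, red, green, blue); there is no depth.
- ctrl.calibration(name): a dict with "mtx" (3x3 intrinsics, pixels), "R" (3x3) and "t" (3): a world point X has camera coordinates R X + t. Camera axes: x right, y down, z forward; pixel columns grow to the right and rows downward; lengths in mm; the calibration is good to about 2 mm. The wrist camera is an equidistant fisheye: a pixel r from the principal point sees the ray r / f radians off the axis. A picture is of the moment at which its call begins: read the wrist's pose just before it. calibration takes no time and is no camera call; for the wrist camera it gives the pose at the moment of the call.
- ctrl.finish_job(): hands the job in; it is judged then, once.
The state is a dict: "clock": time; "qpos": joint angles; "qd": joint speeds; "tau": joint torques, N m; "eef_pos": TCP position; "tool_rot": TCP orientation; "force": force on the tool from outside, world axes, zero at the start; "torque": the same for the moment, N m; "width": finger opening in mm; "gripper_force": force on a finger pad.
Only numpy, scipy, OpenCV 4.12 (cv2) and the standard library are available. Lean on these libraries where they do the work, as an engineer would, in place of code of your own. Each camera call takes 0.05 s, during which the arm holds its last target. There are 200 camera calls.

### The job

Lock the lino block into the galley (the shallow metal tray) for proofing: push it into the corner, flat against the far side wall and against the closed end, and then slide the tapered sidestick, wide end first, into the gap this leaves along the near side wall until it meets the closed end. Then slide the wedge, thin end first, between the sidestick and the near wall until the block is squeezed tight against the far wall, and finish still holding the wedge and pushing it in firmly: do not let go of it. Leave the spare straight strip, the roller and the ink tube where they lie.

Things in the scene. Friction and masses are not known exactly. Their poses are not given: they have to be found in the camera images.
- galley: Fixed bare-metal tray, 126 mm wide (x), walls on three sides, open at its -y end. Origin: on the underside, mid-width. Floor top at z = 3 mm; walls 5 mm thick, 12 mm above the floor. Inside: x = -58 (near side wall) to +58 mm (far side wall), y = +77.5 mm (closed end) to -82.5 mm where the side walls stop; the bare floor runs on to y = -127.5 mm. Everything ends parallel to the galley's axes.
- far_wall: The galley's far (+x) side wall, a fixed strip 5 x 160 x 12 mm that belongs to the galley. Origin: centre of its underside, at (60.5, -2.5, 3) mm in the galley's frame; its inner face is 2.5 mm to -x of the origin.
- lino_block: Loose printing block, dark grey lino with cut lines on wood, 68 (x) x 120 (y) x 21 mm, 0.11 to 0.22 kg; it lies askew in the galley, 6 to 12 mm off the far wall and 6 to 18 mm off the closed end. Origin: centre of its underside; home in the corner this is at (24, 17.5, 3) mm in the galley's frame.
- sidestick: Loose tapered strip of pale wood, 160 long (y), 16 mm high, 0.055 kg, on the worktop in front of the galley. Origin: mid-length, underside. Straight face at x = +19 mm (goes against the block); tapered face from x = -19 mm at the +y end (38 wide, goes in first) to x = -3 mm at the -y end (22 wide). Home: origin at (-29, -2.5, 3) mm in the galley's frame.
- wedge: Loose wedge of the same wood, 130 long (y), 16 mm high, 0.04 kg, right of the galley's open end. Origin: mid-length, underside. Straight face at x = -12 mm (goes along the near wall); tapered face from x = +6 mm at the +y end (18 wide, goes in first) to x = +19 mm at the -y end. Tight with its origin at about (-46, -67, 3) mm in the galley's frame, give or take 12 mm in y; friction 0.5 to 0.7.
- spare_strip: Bystander: loose straight strip of the same wood, 25 x 200 x 16 mm, not tapered, beyond the galley. Origin: centre of its underside.
- brayer_small: Bystander: loose small ink roller with a wooden handle, 76 x 175 x 32 mm, left of the work, in front of the hotplate. Origin: centre of its underside.
- ink_tube: Bystander: loose ink tube, 39 x 134 x 27 mm, beyond the wedge, right of the galley. Origin: centre of its underside.

How it is judged:
By the outcome, as a careful person would: the job done as asked, in the order asked, and still so for the second after the job is handed in, while the arm keeps its last pose, push and grip.
It also fails if it takes over 72 s, if anything falls off the work surface, if the arm or the gripper's body presses on something with over 40 N, if the wrist force passes 120 N, or if a joint passes its speed limit or range.

## Working session

There is one attempt and no reset: what is moved stays moved. The work goes in short steps, Python scripts to look and compute and a tool call to move; the robot and the scene stay as the last step left them, time stands still between calls to the robot, and variables do not carry over. Pictures are saved under pics/ and viewed, at most 10 in all, crops included, and the job is handed in when it is done.

Besides the shell and the picture viewer there is one more tool, called after ">>>" in YAML: its name, and indented under it one key for each argument. carry_out: Moves the arm, as the interface text tells. Its arguments: {"type":"object","properties":{"deltas":{"type":"array"}},"required":["deltas"]}

```bash
mkdir -p pics; ls; python3 - <<'E'
from cell import ctrl
import cv2
for n in ("scene","side"):
    cv2.imwrite(f"pics/{n}0.png",ctrl.get_image(n)[:,:,::-1])
    c=ctrl.calibration(n);print(n,c["mtx"].round(1).tolist(),c["R"].round(3).tolist(),c["t"].round(1).tolist())
s=ctrl.read_state();print(s,ctrl.grip_depth)
E
```

```text
pics
scene [[515.2, 0.0, 322.5], [0.0, 515.2, 206.0], [0.0, 0.0, 1.0]] [[-0.765, -0.644, 0.019], [-0.481, 0.551, -0.682], [0.429, -0.53, -0.731]] [354.8, 396.8, 1069.8]
side [[436.3, 0.0, 320.8], [0.0, 436.3, 200.4], [0.0, 0.0, 1.0]] [[-0.999, -0.028, -0.017], [-0.0, 0.534, -0.845], [0.033, -0.845, -0.534]] [578.7, 123.4, 992.1]
{'clock': 0.1, 'qpos': array([ 1.20021937,  0.62923603,  0.03846246,  1.5182605 , -0.02696989,
        0.99631885, -0.02002152]), 'qd': array([-0.00138402, -0.00189388, -0.00154209, -0.0031928 , -0.00095038,
        0.00130974,  0.00024772]), 'tau': array([ 3.03389381e-03, -5.64528608e+01,  1.23043980e+00, -1.93973225e+01,
        1.12314752e-02,  5.48836193e-03, -6.96584550e-06]), 'eef_pos': array([ 194.89506058, -619.50586808,  230.49519939]), 'tool_rot': array([-3.13988908e+00,  5.19132049e-05,  3.04757711e-01]), 'force': array([1.12838056, 0.04735258, 0.86334508]), 'torque': array([0.02239394, 0.00128839, 0.01435835]), 'gripper_force': 0.0, 'width': 85.4131767432209} 18.700000000000003
```

View pics/scene0.png

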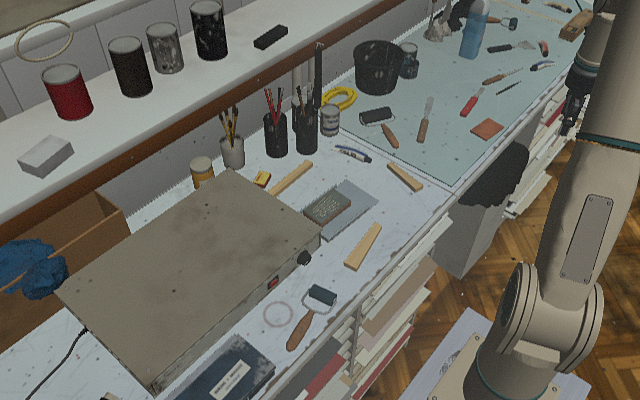

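View pics/side0.png

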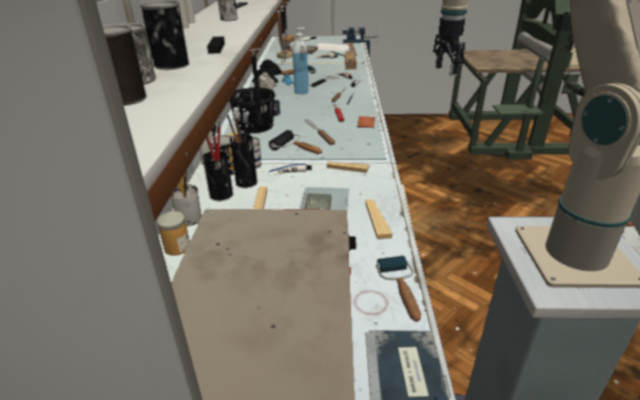

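Scene shows the galley around (340,210) with the block in it, sidestick at (363,246), wedge at (405,177), spare strip at (290,178), and hotplate to the left. Side shows the wedge (348,167), sidestick (378,218), galley (324,198).

```bash
cat > h.py <<'E'
import numpy as np, cv2
from cell import ctrl
def rays(n,px,c=None):
    c=c or ctrl.calibration(n); K=np.array(c["mtx"]);R=np.array(c["R"]);t=np.array(c["t"])
    p=np.atleast_2d(np.array(px,float)); d=np.c_[(p[:,0]-K[0,2])/K[0,0],(p[:,1]-K[1,2])/K[1,1]]
    if n=="wrist":
        th=np.linalg.norm(d,axis=1,keepdims=True); v=np.c_[d*np.sinc(th/np.pi)**1,np.cos(th)]
    else: v=np.c_[d,np.ones(len(d))]
    return -R.T@t,(v@R)
def onz(n,px,z,c=None):
    o,v=rays(n,px,c); return o+v*((z-o[2])/v[:,2])[:,None]
def tri(a,pa,ca,b,pb,cb):
    o1,v1=rays(a,pa,ca);o2,v2=rays(b,pb,cb);out=[]
    for x,y in zip(v1,v2):
        s=np.linalg.lstsq(np.c_[x,-y],o2-o1,rcond=None)[0]; out.append(np.r_[(o1+x*s[0]+o2+y*s[1])/2,np.linalg.norm(o1+x*s[0]-o2-y*s[1])])
    return np.array(out)
def proj(n,X,c=None):
    c=c or ctrl.calibration(n); K=np.array(c["mtx"])
    p=np.atleast_2d(X)@np.array(c["R"]).T+c["t"]; r=np.linalg.norm(p[:,:2],axis=1,keepdims=True)
    d=p[:,:2]/r*np.arctan2(r,p[:,2:]) if n=="wrist" else p[:,:2]/p[:,2:]
    return d*K[0,0]+K[:2,2]
E
python3 - <<'E'
from h import *
for k,p in dict(gal=(340,212),stick=(363,246),wedge=(405,177),spare=(291,178),plate=(320,240)).items(): print(k,onz("scene",[p],10).round()[0])
print(onz("side",[(378,218),(348,167),(324,198)],10).round())
im=ctrl.get_image("scene")[150:300,240:460,::-1]
cv2.imwrite("pics/c1.png",cv2.resize(im,(792,540),interpolation=cv2.INTER_CUBIC))
c=ctrl.calibration("wrist");print(c["R"].round(2).tolist(),c["t"],c["mtx"]);print(-np.array(c["R"]).T@c["t"])
E
```

```text
gal [ 561. -188.   10.]
stick [ 442. -135.   10.]
wedge [ 504. -421.   10.]
spare [ 751. -199.   10.]
plate [538. -78.  10.]
[[ 437. -131.   10.]
 [ 506. -408.   10.]
 [ 577. -227.   10.]]
[[0.3, -0.95, -0.0], [-0.92, -0.29, 0.28], [-0.27, -0.08, -0.96]] [-649.65083616  -36.23727574  378.20404694] [[309.70691629   0.         323.17831166]
 [  0.         309.70691629 193.76297364]
 [  0.           0.           1.        ]]
[ 263.11958402 -598.8306757   372.24663403]
```

View pics/c1.png

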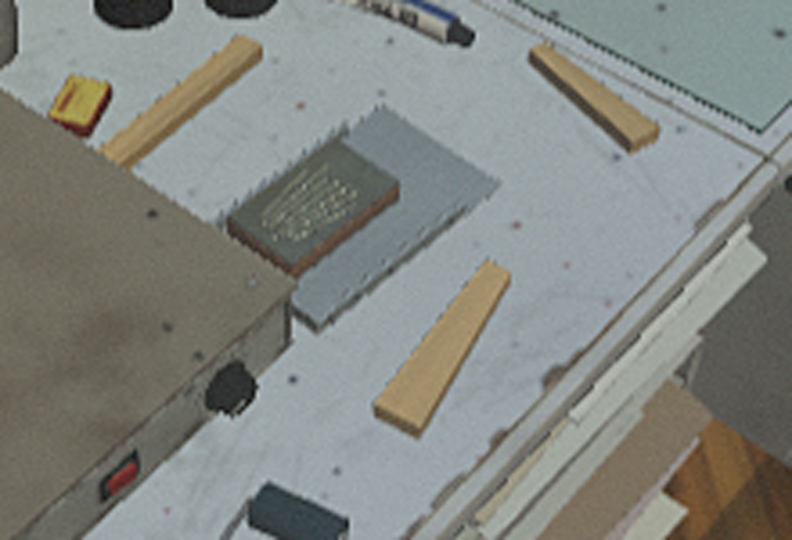

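The crop shows the galley with its open end to the right, the block inset, the sidestick with its wide end at the lower left (crop 400,415), and the wedge with its thin end at (540,55). I'll move the wrist camera over the work.

>>> carry_out:
  deltas: [0,0,-9.06,0,0,-0.02,-1,0,0,-9.06,0,0,-0.02,-1,0,0,-9.06,0,0,-0.02,-1,0,0,-9.06,0,0,-0.02,-1,0,0,-9.06,0,0,-0.02,-1,0,0,-9.06,0,0,-0.02,-1,0,0,-9.06,0,0,-0.02,-1,0,0,-9.06,0,0,-0.02,-1]

```text
clock: 1.15
eef_pos: [194.9, -619.8, 391.6]
tool_rot: [-3.141, -0.001, 1.575]
force: [-0.1, 0.5, 0.4]
width: 85.2
gripper_force: 0.0
```

>>> carry_out:
  deltas: [0,0,0,0.041,0.034,0,-1,0,0,0,0.041,0.034,0,-1,0,0,0,0.041,0.034,0,-1,0,0,0,0.041,0.034,0,-1,0,0,0,0.041,0.034,0,-1,0,0,0,0.041,0.034,0,-1,0,0,0,0.041,0.034,0,-1,0,0,0,0.041,0.034,0,-1,0,0,0,0,0,0,-1]

```text
clock: 2.28
eef_pos: [470.4, -287.2, 391.4]
tool_rot: [3.14, -0.003, 1.579]
force: [-0.8, -0.1, -0.2]
width: 85.2
gripper_force: 0.0
```

```bash
python3 - <<'E'
from h import *
import pickle
c=ctrl.calibration("wrist");im=ctrl.get_image("wrist")
pickle.dump((c,im),open("w1.pkl","wb"))
cv2.imwrite("pics/w1.png",im[:,:,::-1]);print(ctrl.read_state()["eef_pos"].round(),-np.array(c["R"]).T@c["t"])
E
```

```text
[ 468. -290.  391.] [ 469.94919404 -216.94084906  533.17858382]
```

View pics/w1.png

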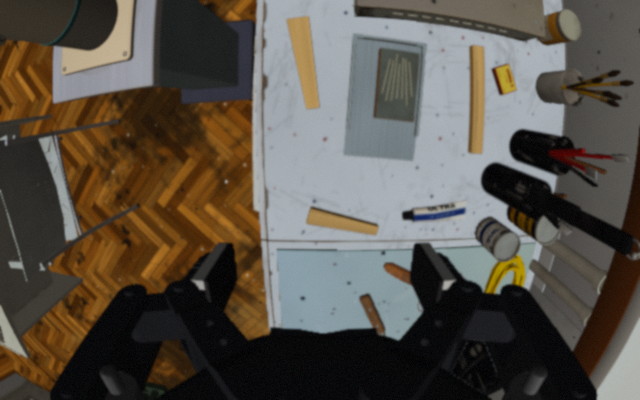

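The wrist view shows everything: stick (303,62), galley (385,97), block (398,85), wedge (342,221) with its wide end to the left, spare strip (477,99). I'll take a second, lower view and measure from both.

>>> carry_out:
  deltas: [0,0,0,-0.01,0.012,0.045,-1,0,0,0,-0.01,0.012,0.045,-1,0,0,0,-0.01,0.012,0.045,-1,0,0,0,0,0,0,-1,0,0,0,0,0,0,-1]

```text
clock: 2.95
eef_pos: [503.3, -323.2, 257.6]
tool_rot: [3.141, 0.001, 1.569]
force: [0.2, 1.2, 0.2]
width: 85.4
gripper_force: 0.0
```

```bash
cat >> h.py <<'E'
def quad(ct):
    "4 corners by fitting lines to the sides of an approximated contour"
    hull=cv2.convexHull(ct); per=cv2.arcLength(hull,True)
    for e in np.linspace(.01,.15,60):
        q=cv2.approxPolyDP(hull,e*per,True)[:,0].astype(float)
        if len(q)<=4: break
    if len(q)!=4: return q
    P=ct[:,0].astype(float); L=[]
    for a,b in zip(q,np.roll(q,-1,0)):
        d=(b-a)/np.linalg.norm(b-a); s=(P-a)@d; n=np.abs((P-a)@[-d[1],d[0]]); l=np.linalg.norm(b-a)
        k=P[(s>.1*l)&(s<.9*l)&(n<3)]
        vx,vy,x,y=cv2.fitLine(k.astype(np.float32),cv2.DIST_HUBER,0,.01,.01).ravel(); L.append((np.array([x,y]),np.array([vx,vy])))
    out=[]
    for (p,u),(r,v) in zip(L[-1:]+L[:-1],L): out.append(p+u*np.linalg.solve(np.c_[u,-v],r-p)[0])
    return np.array(out)
def woods(im):
    h=cv2.cvtColor(im,cv2.COLOR_RGB2HSV); m=cv2.inRange(h,(12,60,110),(28,190,255))
    cs=cv2.findContours(m,cv2.RETR_EXTERNAL,cv2.CHAIN_APPROX_NONE)[0]
    return [c for c in cs if cv2.contourArea(c)>500]
E
python3 - <<'E'
from h import *
import pickle
c=ctrl.calibration("wrist");im=ctrl.get_image("wrist")
pickle.dump((c,im),open("w2.pkl","wb"))
cv2.imwrite("pics/w2.png",im[:,:,::-1])
for f in("w1","w2"):
    c,im=pickle.load(open(f+".pkl","rb"));print(f)
    for ct in woods(im):
        q=quad(ct);print(cv2.contourArea(ct),q.round(1).tolist(),onz("wrist",q,16,c)[:,:2].round(1).tolist())
E
```

```text
w1
729.5 [[263.70001220703125, 285.29998779296875], [268.20001220703125, 333.20001220703125], [246.10000610351562, 331.79998779296875], [241.5, 307.5]] [[355.3, -556.4], [354.0, -685.7], [303.7, -685.9], [302.3, -616.5]]
785.5 [[310.3999938964844, 208.8000030517578], [377.3999938964844, 226.39999389648438], [374.8999938964844, 234.10000610351562], [305.79998779296875, 222.6999969482422]] [[449.7, -393.7], [571.1, -426.9], [567.6, -442.2], [441.3, -420.3]]
1193.0 [[470.3999938964844, 45.599998474121094], [484.3999938964844, 46.5], [482.20001220703125, 152.60000610351562], [472.70001220703125, 151.60000610351562]] [[730.5, -90.7], [760.0, -87.7], [764.6, -284.5], [743.8, -283.8]]
1519.0 [[307.79998779296875, 16.5], [318.29998779296875, 106.19999694824219], [306.5, 108.5], [286.5, 18.700000762939453]] [[443.9, -61.5], [462.7, -215.9], [443.1, -219.7], [408.6, -64.9]]
2029.5 [[118.0, 260.3999938964844], [129.3000030517578, 57.70000076293945], [63.0, 73.5], [90.5, 629126720.0]] [[11.3, -526.0], [105.2, -102.8], [-88.6, -102.1], [479.5, -1251.2]]
w2
1363.5 [[278.29998779296875, 233.39999389648438], [283.0, 215.3000030517578], [374.3999938964844, 237.6999969482422], [368.5, 247.39999389648438]] [[442.8, -420.1], [450.5, -393.9], [573.7, -427.0], [566.2, -441.7]]
1785.0 [[493.79998779296875, -0.10000000149011612], [507.20001220703125, 3.0], [510.1000061035156, 138.0], [496.5, 138.0]] [[738.4, -87.6], [761.5, -87.2], [766.9, -283.1], [743.0, -284.6]]
1688.5 [[255.39999389648438, 0.0], [280.79998779296875, 0.0], [290.8999938964844, 77.4000015258789], [274.0, 80.5]] [[419.6, -112.0], [451.8, -114.6], [464.7, -216.7], [443.8, -219.8]]
1693.5 [[76.5999984741211, -33.70000076293945], [70.69999694824219, 34.599998474121094], [9.899999618530273, 60.79999923706055], [9.399999618530273, 98.9000015258789]] [[102.0, 23.3], [107.3, -102.8], [-83.5, -103.3], [-85.7, -177.3]]
```

View pics/w2.png

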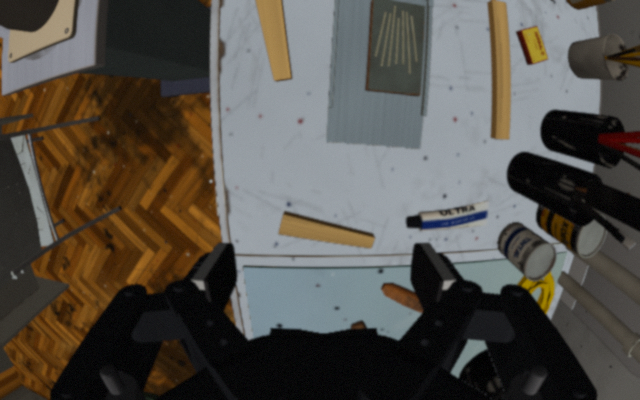

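Wedge and stick tops agree between the two heights at z≈16. Wedge at (325,232), stick end at (283,79); the galley's closed end is cut off, so I'll move the view up to +y.

>>> carry_out:
  deltas: [0,0,0,0.045,0.005,0,-1,0,0,0,0.045,0.005,0,-1,0,0,0,0.045,0.005,0,-1,0,0,0,0,0,0,-1,0,0,0,0,0,0,-1]

```text
clock: 3.62
eef_pos: [519.0, -188.3, 258.1]
tool_rot: [3.139, 0.002, 1.57]
force: [0.5, 0.3, -0.1]
width: 85.2
gripper_force: 0.0
```

```bash
python3 - <<'E'
from h import *
import pickle
c=ctrl.calibration("wrist");im=ctrl.get_image("wrist")
pickle.dump((c,im),open("w3.pkl","wb"))
print(-np.array(c["R"]).T@c["t"])
for ct in woods(im):
    q=quad(ct);print(cv2.contourArea(ct),q.round(1).tolist(),onz("wrist",q,16,c)[:,:2].round(1).tolist())
# block top: dark, low-V region
h=cv2.cvtColor(im,cv2.COLOR_RGB2HSV)
for p in [(398,85),(520,-190)]: pass
X=proj("wrist",[[575,-160,24]],c)[0].astype(int);print(X,h[X[1]-2:X[1]+3,X[0]-2:X[0]+3].reshape(-1,3).mean(0))
cr=im[40:240,230:480,::-1];cv2.imwrite("pics/w3.png",cv2.resize(cr,(750,600),interpolation=cv2.INTER_CUBIC))
E
```

```text
[ 519.07362987 -117.34209941  399.5655733 ]
847.0 [[356.8999938964844, 315.20001220703125], [354.0, 322.20001220703125], [273.70001220703125, 311.20001220703125], [276.79998779296875, 298.1000061035156]] [[572.2, -427.1], [568.4, -441.5], [443.0, -419.6], [449.8, -393.8]]
508.0 [[528.7000122070312, 115.19999694824219], [535.5999755859375, 146.10000610351562], [520.4000244140625, 153.10000610351562], [513.9000244140625, 121.9000015258789]] [[815.2, -112.8], [834.0, -157.0], [805.4, -169.0], [788.2, -125.1]]
1839.0 [[498.29998779296875, 92.0], [489.5, 223.6999969482422], [475.79998779296875, 230.3000030517578], [485.5, 92.0]] [[758.4, -85.9], [766.8, -276.7], [744.4, -286.4], [737.3, -88.3]]
2707.5 [[261.3999938964844, 60.5], [279.3999938964844, 183.3000030517578], [263.70001220703125, 184.89999389648438], [233.60000610351562, 66.80000305175781]] [[444.1, -59.2], [463.5, -215.8], [442.9, -217.8], [408.4, -64.8]]
3239.5 [[64.69999694824219, 1.7000000476837158], [63.70000076293945, 116.69999694824219], [2.5999999046325684, 130.3000030517578], [26.299999237060547, 20.700000762939453]] [[100.4, 95.8], [104.7, -100.8], [-106.2, -99.7], [-13.8, 95.3]]
[368 140] [36.16 35.84 87.16]
```

View pics/w3.png

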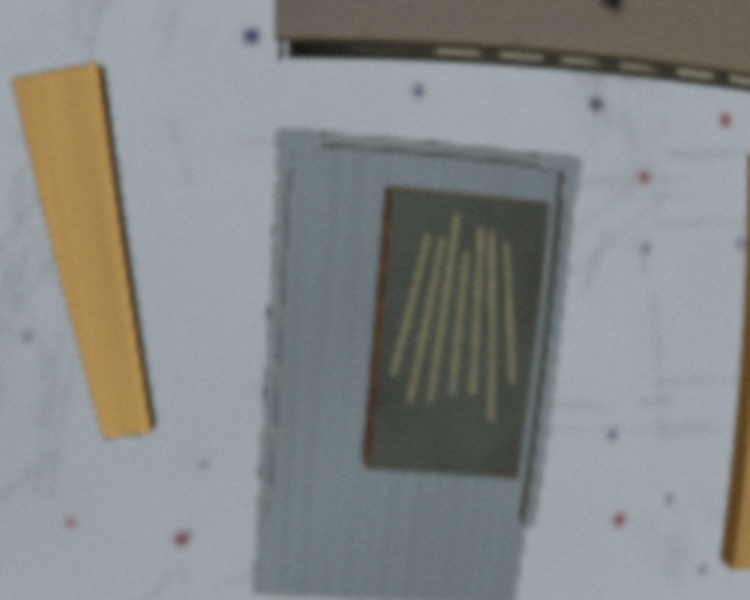

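```bash
python3 - <<'E'
from h import *
import pickle
c,im=pickle.load(open("w3.pkl","rb"))
P=lambda q:np.array(q)/3+[230,40]
print("galley corners z15",onz("wrist",P([(278,130),(580,157)]),15,c).round(1).tolist(),"floor",onz("wrist",P([(255,592),(517,600)]),3,c).round(1).tolist())
g=cv2.cvtColor(im,cv2.COLOR_RGB2GRAY); g=cv2.GaussianBlur(g,(3,3),0).astype(float)
def edge(A,B,z,n=60,w=8):
    "sub-pixel edge points near world segment A-B (strongest gradient across it) -> fitted world line"
    A,B=np.r_[A,z],np.r_[B,z]; d=(B-A)/np.linalg.norm(B-A); nn=np.array([-d[1],d[0],0]); s=np.arange(-w,w+.1,.4); out=[]
    for t in np.linspace(.12,.88,n):
        X=A+(B-A)*t+s[:,None]*nn; p=proj("wrist",X,c).astype(np.float32)
        v=cv2.remap(g.astype(np.float32),p[:,:1].copy(),p[:,1:].copy(),cv2.INTER_LINEAR).ravel()
        k=np.argmax(np.abs(np.gradient(v))); out.append((X[k]))
    L=cv2.fitLine(np.array(out)[:,:2].astype(np.float32),cv2.DIST_HUBER,0,.1,.01).ravel()
    r=np.abs((np.array(out)[:,:2]-L[2:])@[-L[1],L[0]]); print("line dir deg",np.degrees(np.arctan2(L[1],L[0])).round(2),"pt",L[2:].round(1),"med res",np.median(r).round(2)); return L
def X(a,b): return a[2:]+a[:2]*np.linalg.solve(np.c_[a[:2],-b[:2]],b[2:]-a[2:])[0]
G=onz("wrist",P([(278,130),(580,157),(525,520),(265,465)]),15,c)[:,:2]
L=[edge(G[0],G[1],15,w=5),edge(G[1],G[2],15,w=5),edge(G[3],G[0],15,w=5)]
print("galley outer corners near/far",X(L[0],L[2]),X(L[0],L[1]))
F=onz("wrist",P([(255,592),(517,600)]),3,c)[:,:2]; edge(F[0],F[1],3,w=5)
B=onz("wrist",P([(388,188),(548,203),(519,476),(366,467)]),24,c)[:,:2]
m=[edge(B[i],B[(i+1)%4],24,w=5) for i in range(4)]
print("block",[X(m[i-1],m[i]).round(1).tolist() for i in range(4)])
for a,b,n in(("w1","w3","stick"),("w1","w3","wedge")):
    ca,ia=pickle.load(open(a+".pkl","rb")); qs=[]
    for cc,ii in((ca,ia),(c,im)):
        for ct in woods(ii):
            q=quad(ct); w=onz("wrist",q,16,cc)[:,:2]; 
            if len(q)==4 and np.linalg.norm(w.mean(0)-([440,-140] if n=="stick" else [508,-420]))<20: qs.append(q[np.argsort(w@[.1,1] if n=="stick" else w@[1,.1])])
    print(n,tri("wrist",qs[0],ca,"wrist",qs[1],c).round(1).tolist())
s,_=[None,None]
print("plate edge",onz("wrist",P([(290,45),(740,75)]),60,c).round())
E
```

```text
galley corners z15 [[519.4, -90.0, 15.0], [646.6, -96.8, 15.0]] floor [[508.4, -297.4, 3.0], [633.9, -303.3, 3.0]]
line dir deg -3.55 pt [576.8 -92.6] med res 0.45
line dir deg 83.67 pt [ 637.7 -176.5] med res 1.36
line dir deg 86.66 pt [ 515.  -160.9] med res 0.52
galley outer corners near/far [519.15625 -88.98811] [646.5175   -96.883995]
line dir deg -3.42 pt [ 571.  -301.6] med res 0.27
line dir deg -4.22 pt [ 593.2 -114.2] med res 0.24
line dir deg 86.3 pt [ 626.4 -166.1] med res 0.25
line dir deg -4.28 pt [ 587.9 -232.5] med res 0.3
line dir deg 86.4 pt [ 557.9 -165.3] med res 0.24
block [[561.2000122070312, -111.80000305175781], [629.5999755859375, -116.80000305175781], [622.0, -235.0], [553.7999877929688, -229.89999389648438]]
stick [[442.3, -219.5, 10.5, 1.2], [463.0, -216.0, 14.5, 0.7], [408.6, -65.0, 16.6, 0.2], [443.0, -58.4, 7.3, 1.4]]
wedge [[441.8, -421.7, 13.1, 1.3], [449.7, -393.8, 16.0, 0.2], [568.3, -443.4, 13.6, 0.7], [571.7, -427.1, 15.7, 1.1]]
plate edge [[524. -62.  60.]
 [699. -60.  60.]]
```

Galley origin ≈ (578.2,-175.0), yaw ≈ -3.45°, with closed-end corners at crop (278,130) and (580,157). The block is at galley (13.3, 2.4), 10.7 mm off the far wall and 15 mm off the end. I'll go to the near side of the block with the fingers shut and push.

>>> carry_out:
  deltas: [0,0,3.45,0,0,0,1,0,0,0,0.0096,0.0092,0.04,1,0,0,0,0.0096,0.0091,0.05,1,0,0,0,0,0,0.05,1,0,0,0,0,0,0.05,1,0,0,0,0,0,0.018,1,0,0,0,0,0,0,1,0,0,0,0,0,0,1]

```text
clock: 4.68
eef_pos: [539.5, -170.1, 50.1]
tool_rot: [3.138, 0.001, 1.509]
force: [-0.7, -0.3, -0.7]
width: -0.1
gripper_force: 0.0
```

```bash
cat >> h.py <<'E'
O=np.array([578.2,-175.0]); YAW=np.radians(-3.45)
A=np.array([np.cos(YAW),np.sin(YAW)]);U=np.array([-np.sin(YAW),np.cos(YAW)])
def gal(p): d=np.asarray(p)[...,:2]-O; return np.stack([d@A,d@U],-1)
def st():
    s=ctrl.read_state(); print("t",round(s["clock"],2),"gal",gal(s["eef_pos"]).round(1),"z",s["eef_pos"][2].round(1),"rot",np.degrees(s["tool_rot"]).round(2),"F",s["force"].round(1),"w",round(s["width"],1),"gf",round(s["gripper_force"],1)); return s
E
python3 - <<'E'
from h import *
st()
c=ctrl.calibration("wrist");im=ctrl.get_image("wrist")
cv2.imwrite("pics/w4.png",im[:,:,::-1])
E
```

```text
t 4.67 gal [-39.    2.6] z 50.1 rot [1.7981e+02 4.0000e-02 8.6450e+01] F [-0.7 -0.3 -0.7] w -0.1 gf 0.0
```

View pics/w4.png

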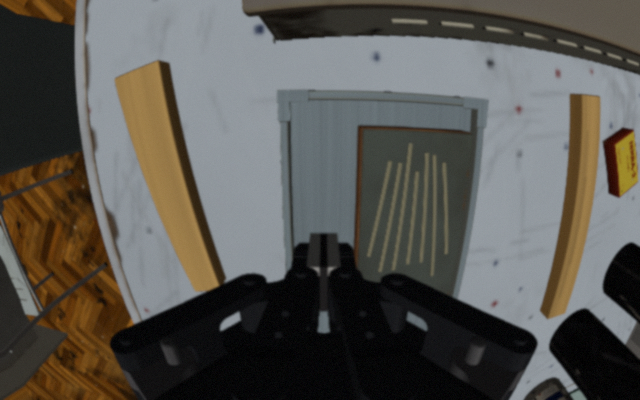

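The shut fingers (323,250) sit over the floor strip between the near wall (285,200) and the block (360,200). I'll descend and push toward the far wall.

>>> carry_out:
  deltas: [0,0,0,0,-0.001,0.02,1,0,0,0,0,0,0.018,1,0,0,0,0,0,0,1,0,0,0,0,0.004,0,1,0,0,0,0,0.003,0,1,0,0,0,0,0.003,0,1,0,0,0,0,0.002,0,1,0,0,0,0,0,0,1]

```text
clock: 5.72
eef_pos: [548.6, -170.1, 10.4]
tool_rot: [-3.141, 0.0, 1.509]
force: [-1.6, 0.4, 1.9]
width: 0.1
gripper_force: 1.0
```

>>> carry_out:
  deltas: [0,0,0,0,0.002,0,1,0,0,0,0,0.002,0,1,0,0,0,0,0,0,1]

```text
clock: 6.1
eef_pos: [553.7, -170.3, 10.3]
tool_rot: [3.14, -0.0, 1.51]
force: [-1.5, -0.6, -0.6]
width: -0.2
gripper_force: 0.3
```

```bash
python3 -c "
from h import *
st()"
```

```text
t 6.1 gal [-24.8   3.2] z 10.3 rot [179.93  -0.    86.5 ] F [-1.5 -0.6 -0.6] w -0.2 gf 0.3
```

>>> carry_out:
  deltas: [0,0,0,0,0.002,0,1,0,0,0,0,0.002,0,1,0,0,0,0,0,0,1]

```text
clock: 6.48
eef_pos: [554.1, -170.5, 10.1]
tool_rot: [-3.136, 0.0, 1.509]
force: [-7.4, 0.8, 5.3]
width: 0.3
gripper_force: 3.7
```

>>> carry_out:
  deltas: [0,0,0,0,0.002,0,1,0,0,0,0,0.002,0,1,0,0,0,0,0,0,1]

```text
clock: 6.85
eef_pos: [554.2, -170.6, 9.9]
tool_rot: [-3.128, 0.001, 1.509]
force: [-13.6, 1.3, 11.4]
width: 0.1
gripper_force: 7.1
```

>>> carry_out:
  deltas: [0,0,0,0,0.002,0,1,0,0,0,0,0.001,0,1,0,0,0,0,0,0,1]

```text
clock: 7.22
eef_pos: [554.3, -170.6, 9.8]
tool_rot: [-3.123, 0.001, 1.509]
force: [-19.6, 2.9, 16.8]
width: -0.5
gripper_force: 9.9
```

The block seated on the far wall at TCP galley x ≈ -24.3 (the force climbs from there). Next is the end push.

>>> carry_out:
  deltas: [0,0,0,0,-0.018,0,1,0,0,0,0,0,-0.035,1,0,0,0,-0.04,0.025,0,1,0,0,0,-0.041,0.03,0,1,0,0,0,0,0,0,1,0,0,0,0,0,0,1]

```text
clock: 7.98
eef_pos: [596.1, -253.4, 45.1]
tool_rot: [3.141, -0.001, 1.51]
force: [-0.7, 0.3, 0.7]
width: 0.1
gripper_force: 0.0
```

```bash
python3 -c "
from h import *
st()"
```

```text
t 7.97 gal [ 22.6 -77.2] z 45.1 rot [ 1.7997e+02 -5.0000e-02  8.6490e+01] F [-0.7  0.3  0.7] w 0.1 gf 0.0
```

>>> carry_out:
  deltas: [0,0,0,0,0.001,0.02,1,0,0,0,0,0,0.015,1,0,0,0,0,0,0,1,0,0,0,0.005,0,0,1,0,0,0,0.004,0,0,1,0,0,0,0.003,0,0,1,0,0,0,0.003,0,0,1,0,0,0,0.003,0,0,1,0,0,0,0,0,0,1]

```text
clock: 9.1
eef_pos: [598.3, -236.2, 10.7]
tool_rot: [3.141, 0.0, 1.51]
force: [0.1, -1.3, 0.6]
width: -0.2
gripper_force: 0.8
```

>>> carry_out:
  deltas: [0,0,0,0.002,0,0,1,0,0,0,0.002,0,0,1,0,0,0,0.002,0,0,1,0,0,0,0,0,0,1]

```text
clock: 9.6
eef_pos: [598.4, -229.7, 10.3]
tool_rot: [-3.142, -0.0, 1.51]
force: [0.0, -2.0, 1.9]
width: -0.4
gripper_force: 0.9
```

>>> carry_out:
  deltas: [0,0,0,0.002,0,0,1,0,0,0,0.002,0,0,1,0,0,0,0.002,0,0,1,0,0,0,0,0,0,1]

```text
clock: 10.1
eef_pos: [598.3, -229.6, 10.4]
tool_rot: [3.141, 0.006, 1.507]
force: [0.5, -10.3, -0.3]
width: 0.1
gripper_force: 5.5
```

```bash
python3 -c "
from h import *
st()"
```

```text
t 10.1 gal [ 23.4 -53.3] z 10.4 rot [179.96   0.36  86.33] F [  0.5 -10.3  -0.3] w 0.1 gf 5.5
```

The block is home at the end (TCP y=-53.3, expected -53.5). Now the sidestick: I'll grasp it near its narrow end so the fingers clear the block when it is home.

>>> carry_out:
  deltas: [0,0,0,-0.008,0,0,1,0,0,0,0,0,-0.05,1,0,0,0,0,0,-0.04,1,0,0,0,0.008,-0.05,0,0,0,0,0,0.008,-0.05,0,0,0,0,0,0.007,-0.05,0,0,0,0,-5.25,0,0,0,0,0,0,-5.25,0,0,0,0,0,0,0,0,0,0.04,0,0,0,0,0,0,0,0,0,0,0,0,0,0,0]

```text
clock: 11.48
eef_pos: [450.2, -199.2, 60.8]
tool_rot: [3.142, -0.001, 1.694]
force: [0.2, 0.4, 1.1]
width: 42.7
gripper_force: 0.0
```

```bash
python3 - <<'E'
from h import *
st();s=ctrl.read_state();print(s["eef_pos"])
c=ctrl.calibration("wrist");im=ctrl.get_image("wrist")
cv2.imwrite("pics/w5.png",im[:,:,::-1])
for ct in woods(im):
    q=quad(ct);print(cv2.contourArea(ct),q.round(1).tolist(),onz("wrist",q,16,c)[:,:2].round(1).tolist())
E
```

```text
t 11.47 gal [-126.4  -31.9] z 60.8 rot [ 1.800e+02 -5.000e-02  9.704e+01] F [0.2 0.4 1.1] w 42.7 gf 0.0
[ 450.15947729 -199.20230905   60.77107331]
1692.0 [[639.0, 135.0], [639.0, 194.89999389648438], [595.5, 313.79998779296875], [598.0999755859375, 313.79998779296875]] [[735.5, -89.4], [762.6, -145.1], [768.7, -284.4], [775.0, -285.1]]
11497.0 [[281.0, 0.0], [342.5, 0.0], [341.5, 244.0], [308.1000061035156, 244.0]] [[408.3, -65.5], [445.1, -61.5], [464.8, -215.9], [442.8, -218.7]]
```

View pics/w5.png

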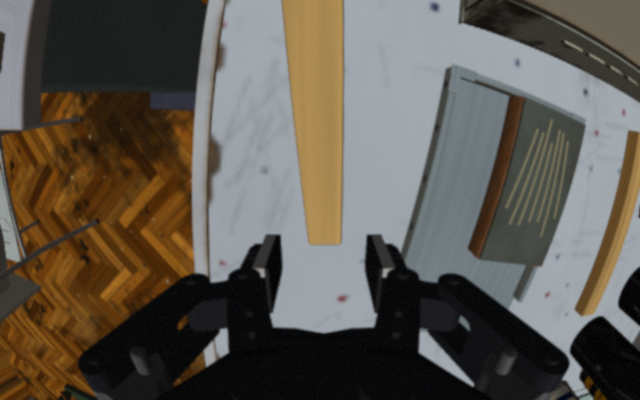

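The stick's narrow end is at (308–341,244), centred between the open fingers and square to them. The block at (530,170) now lies flush in the corner. Descend and grip.

>>> carry_out:
  deltas: [0,0,0,0,0.001,0.025,0,0,0,0,0,0,0.02,0,0,0,0,0,0,0.013,0,0,0,0,0,0,0,0,0,0,0,0,0,0,1,0,0,0,0,0,0,1,0,0,0,0,0,0,1,0,0,0,0,0,0,1]

```text
clock: 12.52
eef_pos: [451.7, -200.1, 3.4]
tool_rot: [3.14, 0.001, 1.693]
force: [-0.0, 0.2, 7.4]
width: 22.5
gripper_force: 58.4
```

```bash
python3 - <<'E'
from h import *
st();s=ctrl.read_state();print(s["eef_pos"])
c=ctrl.calibration("wrist");im=ctrl.get_image("wrist")
for ct in woods(im):
    q=quad(ct);print(cv2.contourArea(ct),q.round(1).tolist(),onz("wrist",q,16,c)[:,:2].round(1).tolist())
E
```

```text
t 12.53 gal [-124.8  -32.7] z 3.4 rot [1.799e+02 5.000e-02 9.699e+01] F [-0.   0.2  7.4] w 22.5 gf 58.4
[ 451.65987595 -200.08811576    3.35165209]
18803.5 [[352.29998779296875, 0.0], [347.5, 290.0], [304.79998779296875, 290.0], [266.6000061035156, 0.0]] [[449.7, -82.6], [466.0, -215.1], [445.0, -217.6], [414.1, -86.3]]
```

>>> carry_out:
  deltas: [0,0,0,0,0,-0.025,1,0,0,0,0,0,-0.03,1,0,0,5.25,0,0,0,1,0,0,5.25,0,0,0,1,0,0,0,-0.039,0.0253,0,1,0,0,0,-0.039,0.0253,0,1,0,0,0,-0.039,0.0253,0,1,0,0,0,-0.039,0.0253,0,1,0,0,0,0,0,0,1,0,0,0,0,0,0,1]

```text
clock: 13.82
eef_pos: [541.6, -360.9, 57.1]
tool_rot: [-3.14, -0.001, 1.51]
force: [0.2, 0.7, -1.5]
width: 22.3
gripper_force: 58.1
```

```bash
python3 - <<'E'
from h import *
st();s=ctrl.read_state();z=s["eef_pos"][2]
c=ctrl.calibration("wrist");im=ctrl.get_image("wrist")
cv2.imwrite("pics/w6.png",im[:,:,::-1])
for ct in woods(im):
    q=quad(ct);print(cv2.contourArea(ct),q.round(1).tolist(),gal(onz("wrist",q,16+z-3.4,c)).round(1).tolist())
E
```

```text
t 13.82 gal [ -25.3 -187.8] z 57.1 rot [-1.7994e+02 -7.0000e-02  8.6490e+01] F [ 0.2  0.7 -1.5] w 22.3 gf 58.1
1674.5 [[572.4000244140625, 0.0], [588.7000122070312, 0.0], [598.5, 106.0999984741211], [582.5, 103.69999694824219]] [[108.9, -46.6], [123.9, -41.8], [129.5, -103.6], [114.3, -104.4]]
19362.5 [[269.29998779296875, 0.0], [350.0, 0.0], [350.0, 316.5], [300.5, 312.6000061035156]] [[-47.4, -70.2], [-13.7, -70.9], [-10.9, -221.6], [-36.7, -218.9]]
```

View pics/w6.png

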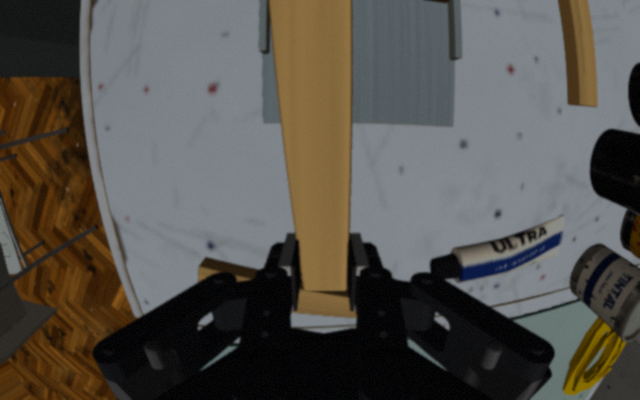

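The stick is held with its straight side at column 350, pointing into the galley mouth; the wedge at (225,268) is clear. Lower it and slide in.

>>> carry_out:
  deltas: [0,0,0,0,0.0012,0.025,1,0,0,0,0,0,0.018,1,0,0,0,0,0,0.0065,1,0,0,0,0,0,0,1,0,0,0,0,0,0,1]

```text
clock: 14.5
eef_pos: [544.1, -362.0, 8.5]
tool_rot: [3.141, 0.0, 1.51]
force: [-0.4, -0.5, -1.4]
width: 22.6
gripper_force: 58.2
```

>>> carry_out:
  deltas: [0,0,0,0.008,0,0,1,0,0,0,0.008,0,0,1,0,0,0,0.008,0,0,1,0,0,0,0.008,0,0,1,0,0,0,0,0,0,1]

```text
clock: 15.12
eef_pos: [546.0, -327.5, 7.9]
tool_rot: [-3.141, -0.002, 1.512]
force: [-1.3, 0.4, -1.1]
width: 22.3
gripper_force: 58.7
```

```bash
python3 -c "
from h import *
st()"
```

```text
t 15.12 gal [ -22.9 -154.2] z 7.9 rot [-1.7999e+02 -1.0000e-01  8.6640e+01] F [-1.3  0.4 -1.1] w 22.3 gf 58.7
```

>>> carry_out:
  deltas: [0,0,0,0.01,-0.0007,0,1,0,0,0,0.01,0,0,1,0,0,0,0.01,0,0,1,0,0,0,0.01,0,0,1,0,0,0,0,0,0,1]

```text
clock: 15.75
eef_pos: [547.7, -288.4, 7.9]
tool_rot: [3.141, -0.001, 1.512]
force: [-0.3, 0.4, -0.8]
width: 22.7
gripper_force: 58.3
```

>>> carry_out:
  deltas: [0,0,0,0.01,0,0,1,0,0,0,0.01,0,0,1,0,0,0,0.01,0,0,1,0,0,0,0.006,0,0,1,0,0,0,0,0,0,1]

```text
clock: 16.38
eef_pos: [549.7, -253.2, 7.9]
tool_rot: [-3.142, -0.0, 1.511]
force: [-0.2, 1.0, -0.6]
width: 22.5
gripper_force: 58.2
```

```bash
python3 -c "
from h import *
st()"
```

```text
t 16.38 gal [-23.8 -79.8] z 7.9 rot [-1.800e+02 -1.000e-02  8.656e+01] F [-0.2  1.  -0.6] w 22.5 gf 58.2
```

Lower slightly to the floor and advance until it touches the closed end.

>>> carry_out:
  deltas: [0,0,0,0.005,0,0.001,1,0,0,0,0.004,0,0,1,0,0,0,0.002,0,0,1,0,0,0,0,0,0,1]

```text
clock: 16.88
eef_pos: [550.2, -242.9, 6.8]
tool_rot: [-3.142, -0.0, 1.51]
force: [-0.1, -0.2, -0.5]
width: 22.6
gripper_force: 58.2
```

>>> carry_out:
  deltas: [0,0,0,0.002,0,0,1,0,0,0,0.002,0,0,1,0,0,0,0,0,0,1]

```text
clock: 17.25
eef_pos: [550.5, -238.7, 6.8]
tool_rot: [3.142, -0.0, 1.51]
force: [0.5, -0.3, -1.8]
width: 22.3
gripper_force: 58.2
```

>>> carry_out:
  deltas: [0,0,0,0.002,0,0,1,0,0,0,0.002,0,0,1,0,0,0,0,0,0,1]

```text
clock: 17.62
eef_pos: [550.5, -237.8, 7.1]
tool_rot: [3.141, 0.003, 1.508]
force: [0.1, -5.6, -1.0]
width: 22.3
gripper_force: 58.7
```

```bash
python3 -c "
from h import *
st()"
```

```text
t 17.62 gal [-23.9 -64.3] z 7.1 rot [179.97   0.19  86.41] F [ 0.1 -5.6 -1. ] w 22.3 gf 58.7
```

>>> carry_out:
  deltas: [0,0,0,0.001,0.0012,0.0005,1,0,0,0,0,0.0012,0,1,0,0,0,0,0.001,0,1,0,0,0,0,0,0,1]

```text
clock: 18.12
eef_pos: [551.3, -237.8, 6.4]
tool_rot: [-3.137, 0.004, 1.508]
force: [-3.8, -6.6, 4.0]
width: 22.3
gripper_force: 60.4
```

```bash
python3 -c "
from h import *
st()"
```

```text
t 18.12 gal [-23.1 -64.3] z 6.4 rot [-179.74    0.25   86.41] F [-3.8 -6.6  4. ] w 22.3 gf 60.4
```

>>> carry_out:
  deltas: [0,0,0,-0.002,-0.0015,0,1,0,0,0,0,0,0,0.25,0,0,0,0,0,0,0.25,0,0,0,0,0,0,0.25,0,0,0,0,0,-0.03,0.25,0,0,0,0,0,-0.05,0.25,0,0,0,-0.03,0,-0.05,0.25,0,0,0,-0.03,0,-0.04,0.25,0,0,0,0,0,0,0.25,0,0,0,0,0,0,0.25]

```text
clock: 19.38
eef_pos: [548.4, -295.0, 175.7]
tool_rot: [-3.141, -0.001, 1.51]
force: [-0.4, 0.0, -0.3]
width: 32.2
gripper_force: 0.0
```

```bash
python3 - <<'E'
from h import *
st()
c=ctrl.calibration("wrist");im=ctrl.get_image("wrist")
cv2.imwrite("pics/w7.png",im[:,:,::-1])
for ct in woods(im):
    q=quad(ct);print(cv2.contourArea(ct),q.round(1).tolist(),gal(onz("wrist",q,19,c)).round(1).tolist(),onz("wrist",q,16,c)[:,:2].round(1).tolist())
E
```

```text
t 19.38 gal [ -22.5 -121.6] z 175.7 rot [-1.7995e+02 -7.0000e-02  8.6520e+01] F [-0.4  0.  -0.3] w 32.2 gf 0.0
776.0 [[289.6000061035156, 292.79998779296875], [291.6000061035156, 277.29998779296875], [350.79998779296875, 287.70001220703125], [348.20001220703125, 298.1000061035156]] [[-61.0, -256.6], [-57.8, -235.3], [9.2, -249.3], [6.9, -263.9]] [[501.3, -429.5], [505.9, -408.2], [572.6, -426.4], [569.3, -441.0]]
722.0 [[542.0, 14.300000190734863], [557.5, 54.400001525878906], [541.4000244140625, 60.900001525878906], [525.5, 19.399999618530273]] [[229.1, 77.1], [251.6, 32.1], [224.5, 18.9], [202.6, 64.3]] [[814.1, -110.7], [834.1, -157.5], [806.0, -169.1], [786.6, -122.0]]
1030.0 [[0.0, 2.9000000953674316], [15.699999809265137, 12.199999809265137], [13.399999618530273, 74.0999984741211], [-0.0, 82.69999694824219]] [[-535.3, 177.7], [-475.7, 141.1], [-469.9, 42.3], [-513.9, 38.2]] [[49.6, 37.2], [107.4, -3.3], [107.3, -103.3], [62.7, -104.7]]
2621.5 [[489.29998779296875, 0.0], [505.6000061035156, 0.0], [514.2999877929688, 159.0], [499.0, 159.0]] [[154.2, 76.8], [176.1, 81.8], [191.1, -97.1], [169.7, -98.0]] [[738.6, -106.5], [761.0, -102.7], [765.2, -284.0], [743.6, -283.6]]
3984.5 [[334.0, 0.0], [334.0, 138.0], [312.70001220703125, 138.0], [297.6000061035156, 0.0]] [[-11.9, 55.8], [-11.8, -81.6], [-32.4, -81.6], [-46.8, 56.2]] [[569.9, -117.5], [561.6, -256.1], [540.9, -254.8], [534.7, -115.0]]
```

View pics/w7.png

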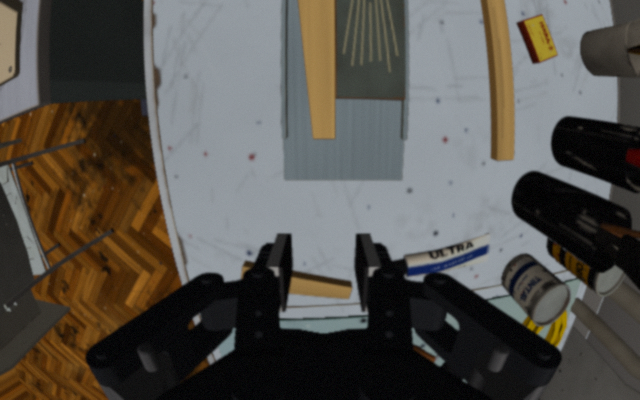

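Stick home: straight side at galley x ≈ -11 to -12, narrow end at y ≈ -82 (image 323,138), with the block flush beside it. The wedge's straight face lies on its world +y side, thin end pointing to +x. I'll go grasp it near its wide end.

>>> carry_out:
  deltas: [0,0,0,-0.0405,-0.0262,0,-0.08,0,0,0,-0.0405,-0.0262,0,-0.08,0,0,0,-0.0405,-0.0262,0,-0.08,0,0,10.17,0,0,0,-0.08,0,0,10.17,0,0,0,-0.08,0,0,10.17,0,0,0,-0.08,0,0,10.17,0,0,0,-0.08,0,0,10.17,0,0,0,-0.08,0,0,10.17,0,0,0,-0.08,0,0,10.17,0,0,0,-0.08,0,0,10.17,0,0,0,-0.08]

```text
clock: 20.8
eef_pos: [463.0, -410.3, 174.5]
tool_rot: [-3.139, 0.002, 0.086]
force: [0.4, 0.5, -0.2]
width: 46.3
gripper_force: 0.0
```

>>> carry_out:
  deltas: [0,0,10.17,0,0,0,-0.08,0,0,10.17,0,0,0.03,-0.08,0,0,0,0,0,0.05,-0.08,0,0,0,0,0,0,-0.08,0,0,0,0,0,0,-0.08]

```text
clock: 21.42
eef_pos: [463.6, -412.2, 96.8]
tool_rot: [-3.141, -0.0, -0.264]
force: [0.4, -0.5, -0.2]
width: 45.9
gripper_force: 0.0
```

```bash
python3 - <<'E'
from h import *
s=st();print(s["eef_pos"],s["qpos"].round(2))
c=ctrl.calibration("wrist");im=ctrl.get_image("wrist")
for ct in woods(im):
    q=quad(ct);w=onz("wrist",q,16,c)[:,:2]
    if np.linalg.norm(w.mean(0)-[508,-420])<40: print(q.round().tolist(),w.round(1).tolist(),[np.degrees(np.arctan2(*(b-a)[::-1])).round(1) for a,b in zip(w,np.roll(w,-1,0))])
E
```

```text
t 21.43 gal [-100.1 -243.6] z 96.8 rot [-1.7999e+02 -1.0000e-02 -1.5150e+01] F [ 0.4 -0.5 -0.2] w 45.9 gf 0.0
[ 463.5878823  -412.17408993   96.77724285] [ 0.63  0.75  0.08  1.72 -0.09  0.67 -1.07]
[[303.0, 53.0], [325.0, 53.0], [340.0, 224.0], [305.0, 224.0]] [[573.5, -427.2], [569.1, -442.6], [443.0, -420.4], [450.1, -394.0]] [np.float64(-105.6), np.float64(170.0), np.float64(74.9), np.float64(-15.1)]
```

>>> carry_out:
  deltas: [0,0,0,0,-0.001,0.04,-0.08,0,0,0,0,0,0.03,-0.08,0,0,0,0,0,0.016,-0.08,0,0,0,0,0,0.0078,-0.08,0,0,0,0,0,0,-0.08,0,0,0,0,0,0,1,0,0,0,0,0,0,1,0,0,0,0,0,0,1,0,0,0,0,0,0,1]

```text
clock: 22.6
eef_pos: [464.2, -412.1, 4.0]
tool_rot: [3.141, -0.002, -0.265]
force: [-1.0, 1.0, 6.6]
width: 27.8
gripper_force: 59.1
```

```bash
cat >> h.py <<'E'
def wcheck(ref):
    s=st();e=s["eef_pos"];c=ctrl.calibration("wrist");im=ctrl.get_image("wrist");y=s["tool_rot"][2]
    T=np.array([[np.cos(y),np.sin(y)],[np.sin(y),-np.cos(y)]])
    for ct in woods(im):
        q=quad(ct);w=(onz("wrist",q,13+e[2]-ref,c)[:,:2]-e[:2])@T
        if cv2.contourArea(ct)>3000 or abs(w.mean(0)[1])<30: print("tool-frame corners",w.round(1).tolist(),"px",q.round().tolist())
E
python3 -c "
from h import *
wcheck(0)"
```

```text
t 22.6 gal [ -99.6 -243.5] z 4.0 rot [ 1.7996e+02 -1.3000e-01 -1.5200e+01] F [-1.   1.   6.6] w 27.8 gf 59.1
tool-frame corners [[109.0, -13.3], [108.6, 1.3], [-16.8, 13.4], [-16.8, -13.1]] px [[290.0, 19.0], [326.0, 19.0], [350.0, 292.0], [296.0, 292.0]]
```

Wedge gripped, with its straight side parallel to the tool (-13.2) and its thin end 109–110 mm ahead. Lift, turn and line it up with the near wall.

>>> carry_out:
  deltas: [0,0,0,0,0,-0.03,1,0,0,0,0,0,-0.03,1,0,0,-10.175,0,0,0,1,0,0,-10.175,0,0,0,1,0,0,-10.175,0,0,0,1,0,0,-10.175,0,0,0,1,0,0,-10.175,0,0,0,1,0,0,-10.175,0,0,0,1,0,0,-10.175,0,0,0,1,0,0,-10.175,0,0,0,1,0,0,-10.175,0,0,0,1,0,0,-10.175,0,0,0,1]

```text
clock: 24.15
eef_pos: [463.0, -411.9, 62.8]
tool_rot: [3.142, 0.001, 1.516]
force: [-0.3, 0.6, -0.4]
width: 27.6
gripper_force: 58.6
```

>>> carry_out:
  deltas: [0,0,0,0.019,0.0288,0,1,0,0,0,0.019,0.0288,0,1,0,0,0,0,0,0,1,0,0,0,0,0,0,1]

```text
clock: 24.65
eef_pos: [522.1, -377.7, 62.5]
tool_rot: [-3.14, 0.001, 1.51]
force: [-0.9, -0.7, -0.1]
width: 27.3
gripper_force: 58.6
```

```bash
python3 -c "
from h import *
wcheck(0)"
```

```text
t 24.65 gal [ -43.8 -205.7] z 62.5 rot [-1.7993e+02  5.0000e-02  8.6530e+01] F [-0.9 -0.7 -0.1] w 27.3 gf 58.6
tool-frame corners [[108.7, -16.3], [108.3, 3.2], [-17.6, 14.9], [-17.6, -12.2]] px [[283.0, 18.0], [330.0, 18.0], [352.0, 292.0], [298.0, 292.0]]
tool-frame corners [[117.3, 22.3], [107.5, 22.2], [107.6, 8.2], [116.6, 7.2]] px [[376.0, 0.0], [376.0, 21.0], [342.0, 20.0], [340.0, 0.0]]
```

```bash
cat >> h.py <<'E'
def rows(z,rr):
    e=ctrl.read_state()["eef_pos"]; c=ctrl.calibration("wrist");im=ctrl.get_image("wrist")
    h=cv2.cvtColor(im,cv2.COLOR_RGB2HSV); m=cv2.inRange(h,(12,60,110),(28,190,255))
    for r in rr:
        x=np.flatnonzero(np.diff(np.r_[0,m[r,240:420]>0,0].astype(int)))+240
        print(r,x.tolist(),gal(onz("wrist",[(k-.5,r) for k in x],z,c)).round(1).tolist() if len(x) else "")
E
python3 -c "
from h import *
e=st()
rows(e['eef_pos'][2]+13,[5,15,25,40,60,90,120,160,200,240])"
```

```text
t 24.7 gal [ -44.3 -206.2] z 62.4 rot [-1.7991e+02  6.0000e-02  8.6470e+01] F [-0.9 -0.6 -0.6] w 27.9 gf 58.6
5 [341, 378] [[-36.6, -92.0], [-21.2, -91.3]]
15 [342, 378] [[-36.3, -96.6], [-21.3, -95.9]]
25 [291, 330] [[-57.2, -100.9], [-41.2, -101.1]]
40 [291, 331] [[-57.2, -107.5], [-40.8, -107.7]]
60 [291, 334] [[-57.1, -116.1], [-39.6, -116.3]]
90 [290, 337] [[-57.6, -128.7], [-38.4, -128.9]]
120 [291, 340] [[-57.3, -141.2], [-37.1, -141.3]]
160 [292, 344] [[-57.2, -158.1], [-35.3, -158.2]]
200 [293, 347] [[-57.3, -175.8], [-33.7, -175.8]]
240 [295, 349] [[-57.0, -195.0], [-32.3, -195.0]]
```

Rows confirm the straight face is parallel to the near wall. Shift 2 mm, lower, and enter.

>>> carry_out:
  deltas: [0,0,0,0,0.002,0.03,1,0,0,0,0,0,0.018,1,0,0,0,0,0,0.006,1,0,0,0,0,0,0,1,0,0,0,0,0,0,1]

```text
clock: 25.38
eef_pos: [525.5, -377.5, 9.3]
tool_rot: [3.14, 0.001, 1.51]
force: [0.2, -0.8, -0.3]
width: 27.8
gripper_force: 58.6
```

>>> carry_out:
  deltas: [0,0,0,0.008,0,0,1,0,0,0,0.008,0,0,1,0,0,0,0.008,0,0,1,0,0,0,0.008,0,0,1,0,0,0,0,0,0,1]

```text
clock: 26.0
eef_pos: [527.3, -344.0, 8.6]
tool_rot: [3.142, -0.001, 1.512]
force: [0.5, 0.2, -0.8]
width: 27.7
gripper_force: 58.6
```

```bash
python3 -c "
from h import *
st()"
```

```text
t 26.0 gal [ -40.7 -171.7] z 8.6 rot [ 1.800e+02 -3.000e-02  8.664e+01] F [ 0.5  0.2 -0.8] w 27.7 gf 58.6
```

>>> carry_out:
  deltas: [0,0,0,0.008,-0.0011,0.0004,1,0,0,0,0.008,-0.0011,0.0004,1,0,0,0,0.008,0,0,1,0,0,0,0.006,0,0,1,0,0,0,0,0,0,1]

```text
clock: 26.62
eef_pos: [526.9, -314.3, 7.8]
tool_rot: [3.141, -0.0, 1.512]
force: [0.1, 0.9, 0.7]
width: 27.9
gripper_force: 58.6
```

>>> carry_out:
  deltas: [0,0,0,0.004,0,0,1,0,0,0,0.004,0,0,1,0,0,0,0.002,0,0,1,0,0,0,0,0,0,1]

```text
clock: 27.12
eef_pos: [527.2, -305.0, 7.7]
tool_rot: [3.142, -0.0, 1.511]
force: [-0.2, -0.1, -0.2]
width: 27.4
gripper_force: 58.5
```

```bash
python3 -c "
from h import *
st()"
```

```text
t 27.12 gal [ -43.1 -132.8] z 7.7 rot [180.    -0.    86.56] F [-0.2 -0.1 -0.2] w 27.4 gf 58.5
```

>>> carry_out:
  deltas: [0,0,0,0.003,0,0.0005,1,0,0,0,0.003,0,0,1,0,0,0,0.003,0,0,1,0,0,0,0,0,0,1]

```text
clock: 27.62
eef_pos: [527.3, -295.7, 7.1]
tool_rot: [-3.141, -0.0, 1.511]
force: [-1.1, 1.0, -0.6]
width: 27.9
gripper_force: 59.2
```

>>> carry_out:
  deltas: [0,0,0,0.003,0,0,1,0,0,0,0.003,0,0,1,0,0,0,0,0,0,1]

```text
clock: 28.0
eef_pos: [527.4, -290.0, 7.1]
tool_rot: [-3.14, -0.0, 1.511]
force: [-2.7, -0.1, 0.7]
width: 27.9
gripper_force: 59.9
```

>>> carry_out:
  deltas: [0,0,0,0.002,0,0,1,0,0,0,0.002,0,0,1,0,0,0,0,0,0,1]

```text
clock: 28.38
eef_pos: [527.5, -286.4, 7.1]
tool_rot: [-3.14, 0.0, 1.511]
force: [-4.4, -2.1, -0.1]
width: 27.6
gripper_force: 60.5
```

```bash
python3 -c "
from h import *
st()"
```

```text
t 28.38 gal [ -43.9 -114.2] z 7.1 rot [-1.7992e+02  2.0000e-02  8.6550e+01] F [-4.4 -2.1 -0.1] w 27.6 gf 60.5
```

>>> carry_out:
  deltas: [0,0,0,0.002,-0.001,0,1,0,0,0,0.002,0,0,1,0,0,0,0,0,0,1]

```text
clock: 28.75
eef_pos: [527.3, -284.9, 7.5]
tool_rot: [3.141, 0.003, 1.509]
force: [-2.3, -6.8, -0.3]
width: 27.8
gripper_force: 60.1
```

>>> carry_out:
  deltas: [0,0,0,0.002,-0.0005,0,1,0,0,0,0.002,0,0,1,0,0,0,0,0,0,1]

```text
clock: 29.12
eef_pos: [527.3, -284.5, 7.9]
tool_rot: [3.14, 0.008, 1.507]
force: [-4.5, -13.6, -1.1]
width: 27.7
gripper_force: 60.1
```

>>> carry_out:
  deltas: [0,0,0,0.002,0,0,1,0,0,0,0.002,0,0,1,0,0,0,0,0,0,1]

```text
clock: 29.5
eef_pos: [527.3, -284.2, 8.2]
tool_rot: [3.139, 0.012, 1.506]
force: [-3.7, -19.1, -0.1]
width: 27.4
gripper_force: 60.4
```

```bash
python3 -c "
from h import *
st()"
```

```text
t 29.5 gal [ -44.3 -112. ] z 8.2 rot [179.85   0.68  86.27] F [ -3.7 -19.1  -0.1] w 27.4 gf 60.4
```

Tight at wedge origin y ≈ -67, as expected. Press a bit harder.

>>> carry_out:
  deltas: [0,0,0,0.002,0,0.0005,1,0,0,0,0.002,0,0.0005,1,0,0,0,0,0,0,1]

```text
clock: 29.88
eef_pos: [527.3, -284.0, 8.0]
tool_rot: [3.138, 0.017, 1.504]
force: [-4.3, -25.9, 2.6]
width: 27.3
gripper_force: 61.0
```

>>> carry_out:
  deltas: [0,0,0,0.002,0,0.0005,1,0,0,0,0.002,0,0,1,0,0,0,0,0,0,1,0,0,0,0,0,0,1]

```text
clock: 30.38
eef_pos: [527.3, -283.7, 7.8]
tool_rot: [3.138, 0.021, 1.502]
force: [-4.4, -32.3, 1.8]
width: 27.7
gripper_force: 61.3
```

```bash
python3 - <<'E'
from h import *
e=st()
rows(19,[0,10,20,30,60,100,150,200,240])
im=ctrl.get_image("scene"); 
for ct in woods(im):
    q=quad(ct);print("scene",gal(onz("scene",q,19)).round(1).tolist(),onz("scene",q,16)[:,:2].round().tolist())
E
```

```text
t 30.38 gal [ -44.3 -111.6] z 7.8 rot [179.78   1.19  86.07] F [ -4.4 -32.3   1.8] w 27.7 gf 61.3
0 [328, 398] [[-41.3, 5.0], [-11.9, 6.4]]
10 [330, 399] [[-40.5, 0.4], [-11.6, 1.8]]
20 [288, 327, 331, 399] [[-57.7, -3.7], [-41.8, -4.1], [-40.1, -4.1], [-11.7, -2.8]]
30 [288, 328, 332, 399] [[-57.7, -8.1], [-41.4, -8.5], [-39.8, -8.5], [-11.8, -7.4]]
60 [288, 332, 336, 400] [[-57.8, -21.0], [-39.9, -21.4], [-38.2, -21.4], [-11.6, -20.5]]
100 [288, 336, 340, 400] [[-58.1, -37.9], [-38.3, -38.2], [-36.7, -38.2], [-11.4, -37.6]]
150 [290, 341, 345, 398] [[-57.7, -58.9], [-36.3, -59.2], [-34.6, -59.2], [-11.7, -59.0]]
200 [292, 346, 351, 381, 387, 388, 391, 395] [[-57.7, -81.2], [-33.9, -81.4], [-31.7, -81.4], [-18.2, -81.6], [-15.5, -81.6], [-15.0, -81.6], [-13.7, -81.6], [-11.8, -81.6]]
240 [295, 349] [[-57.1, -100.7], [-32.2, -100.9]]
scene [[-768.8, -152.3], [-789.4, -97.7], [-781.1, -18.8], [-708.9, -82.4]] [[-199.0, -283.0], [-216.0, -227.0], [-203.0, -149.0], [-135.0, -217.0]]
scene [[-33.4, -131.3], [-60.5, -91.6], [-46.8, 77.7], [-1.1, 59.8]] [[538.0, -307.0], [514.0, -265.0], [538.0, -97.0], [582.0, -117.0]]
scene [[-531.1, -650.3], [-634.0, -513.4], [-557.4, -324.0], [-462.4, -582.8]] [[9.0, -796.0], [-86.0, -653.0], [2.0, -468.0], [82.0, -733.0]]
```

```bash
python3 -c "
from h import *
st(); print(ctrl.finish_job())"
```

```text
t 30.48 gal [ -44.3 -111.6] z 7.8 rot [179.78   1.19  86.08] F [ -3.8 -31.7   1.7] w 27.8 gf 61.3
the job is handed in; nothing more can be done
None
```

The job is handed in: the block sits in the far corner, the sidestick is home, and the wedge is tight at about y = -67 mm in the galley's frame, still gripped and pushed in at about 32 N; the clock read 30.5 s.

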